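# Demould a chocolate basket and turn it with its truffle centred

### The job

A set chocolate basket dish lies in its round open mould with a truffle loose in its middle. Take the basket by the grip on top of its handle, lift it straight out of the mould until its underside is at least 12 cm above the worktop, and only then turn it, level, a quarter turn (either way round) so that its handle stands crosswise to how it lay in the mould and the chef can check the other side. The truffle must stay in the middle of the dish, inside the gold ring, all the while, the cutter ring, lemon and spice jar near by are left alone, and the program finishes still holding the basket up, level and still.

Things in the scene. Friction and masses are not known exactly. Their poses are not given: they have to be found in the camera images.
- mould: round teal silicone mould, 158 mm across, 28 mm high, fixed to the worktop. Origin under its centre, on the worktop; z up. Open cavity 126 mm across, floor 12 mm above the worktop. Its y axis runs through two pull tabs (30 mm wide, 10 mm high, ends 93 mm from the centre) and two white rim marks; the basket's handle lies along it at the start, within 0.06 rad
- basket: brown rigid chocolate basket dish, 0.11 to 0.23 kg, 116 mm across, rim 18 mm high, loose on the mould's floor. Origin: centre of its underside; z up. Inside: flat middle 16 mm across at z = 6 mm, rising to 10 mm at radius 32, 17 mm at radius 56; thin gold ring of radius 22 mm round the middle. An arched handle (9 mm bars) spans it along y, with a grip block on top, gold band at each end
- basket_grip (a point): centre of the grip block on top of the basket's handle, 86 mm above the basket's origin. The block is 15 mm thick along the basket's x axis (close the fingers along this), 42 mm long along y, 24 mm high; free beneath for 40 mm down to the truffle
- basket_middle (a point): point on the basket's axis 22 mm above its origin, where the truffle's centre lies when it rests in the middle
- truffle_center (a point): centre of the loose cream-coloured round truffle, 32 mm diameter, 25 g, which lies in the middle of the basket's dish; it rolls outwards if the dish is tilted more than about 15 degrees or jerked
- cutter: steel pastry ring, 62 mm across, 40 mm high, loose on the worktop, to be left alone; origin at the centre of its underside
- whole_lemon: yellow lemon, 71 x 53 x 51 mm, loose on the worktop, to be left alone; origin under its centre
- spice: spice jar with a green cap, 46 mm across, 106 mm high, loose on the worktop, to be left alone; origin at the centre of its underside
- truffle: the same truffle as a body; its frame turns as it rolls, so use its centre point instead

How it is judged:
By the outcome, as a careful person would: the job done as asked, in the order asked, and still so for the second after the job is handed in, while the arm keeps its last pose, push and grip.
It also fails if it takes over 40 s, if anything falls off the work surface, if the arm or the gripper's body presses on something with over 40 N, if the wrist force passes 120 N, or if a joint passes its speed limit or range.

### The arm

A 6-joint arm with a two-finger parallel gripper is mounted at the origin on a cart in front of the work surface, level with it; the furniture and walls round the work are solid. World frame = base frame: x ahead of the robot, y to its left, z up, the work surface at z = 0. Lengths are in mm, angles in rad, forces in N, time in s.
With the tool pointing down it reaches from about 350 to 775 mm from the base axis. Payload 7.3 kg.
Tool frame: the origin (TCP) lies at the very end of the fingers, on their centre line; the grasp point (between the pads) lies behind it (bot.grip_point_offset is the z of the grasp point in the tool frame, in mm); z points along the fingers, y is the line along which they close (so a half turn about z gives the same grasp; the last joint's range is limited). The gripper opens to 92 mm and grips with 3 to 60 N. Pads are 19 mm wide; open, the fingers measure 130 mm over their backs; the gripper's body (75 mm by 190 mm) begins 47 mm behind the grasp point.
Start: joints at [-1.465, 0.342, 1.524, -0, 1.275, -0.146], TCP at [130.824, -508.458, 226.741] pointing down, gripper open.
Joint ranges: [-2.53, 2.53], [-0.77, 2.02], [0.04, 2.7], [-1, 4.14], [0.28, 2.66], [-3.11, 3.11]. Speed limits (rad/s): [2.57, 2.57, 3.14, 3.14, 3.14, 3.14].

### API

Orientations are given as [roll, pitch, yaw] about the fixed x, y, z axes, in that order (R = Rz(yaw) Ry(pitch) Rx(roll)).
In Python, from plant import bot gives the robot as it stands. The module is installed in compiled form; this text tells all that it offers.
- The arm moves only by the shell command python3 -m crank 'ROWS'. ROWS is JSON, a list that holds one entry, the list of rows, each a list of 5 numbers: the opening, from 0 (shut) to 1 (fully open), then the shift along the tool's x, y, z in cm, then the turn about the tool's z in degrees. In form: [[[claw, x, y, z, turn], ...]]. A call has exactly 10 rows; each row is the pose to reach, as a shift and turn from the pose commanded when the call began, along the tool's axes at that moment; what a row does not reach only later rows make up. A row lasts 1/10 s, in which the tool goes at most 50 mm and 8.59 degrees, less where a joint would pass 70% of its speed; a pose out of reach is approached as far as the arm can. A call with a gripper value outside its range is refused whole. The fingers move at their own pace and stop on an object; the grip force is fixed at half the most. Time passes only in rows, so rows that repeat a pose let the fingers close, or fill a call up. It gives the time, the measured TCP pose, the force, the opening and the grip force at its end, in the units of the state.
- bot.get_obs(): the state, without advancing time (a new reading comes with each control period).
- bot.capture(name): name is "side" or "top" or "wrist"; returns (picture, depth): 420x560x3 uint8, red, green, blue; 420x560 float32, mm along the optical axis (not along the pixel's ray), 0 where there is no reading.
- bot.calibration(name): a dict with "vertical_fov" (degrees; the focal length in pixels is half the picture's height over the tangent of half this angle, whatever the lens; pixels are square), "cx", "cy" (the principal point, pixels), "rvec" (rotation vector, rad) and "tvec" (3), from world to camera coordinates, as OpenCV has them; the wrist camera has in their place "tool_from_camera" (4x4, takes a point from camera to tool coordinates, whose origin is the TCP and whose axes are the flange's). Camera axes: x right, y down, z forward; pixel columns grow to the right and rows downward; lengths in mm; the calibration is good to about 2 mm. A picture is of the moment at which its call begins: read the wrist's pose just before it. calibration takes no time and is no camera call.
- bot.close_job(): hands the job in; it is judged then, once.
The state is a dict: "time": time; "joint_positions": joint angles; "dq": joint speeds; "tau": joint torques, N m; "tool_pos": TCP position; "tcp_rot": TCP orientation; "contact_force": force on the tool from outside, world axes, zero at the start; "moment": the same for the moment, N m; "grip_width": finger opening in mm; "finger_force": force on a finger pad.
Only numpy, scipy, OpenCV 4.12 (cv2) and the standard library are available. Lean on these libraries where they do the work, as an engineer would, in place of code of your own. Each camera call takes 0.05 s, during which the arm holds its last target. There are 200 camera calls.

## Working session

There is one attempt and no reset: what is moved stays moved. The work goes in short steps, Python scripts to look and compute and a shell command to move; the robot and the scene stay as the last step left them, time stands still between calls to the robot, and variables do not carry over. Pictures are saved under pics/ and viewed, at most 10 in all, crops included, and the job is handed in when it is done.

```bash
mkdir -p pics; cat > h.py <<'E'
import numpy as np,cv2
from plant import bot
from scipy.spatial.transform import Rotation as R
def cam(n):
    c=bot.calibration(n); f=210/np.tan(np.radians(c["vertical_fov"])/2)
    if "rvec" in c:
        Rm=cv2.Rodrigues(np.array(c["rvec"],float))[0]; t=np.array(c["tvec"],float).ravel()
        return f,c["cx"],c["cy"],Rm.T,-Rm.T@t
    o=bot.get_obs(); T=np.array(c["tool_from_camera"]); Rt=R.from_euler('xyz',o["tcp_rot"]).as_matrix()
    return f,c["cx"],c["cy"],Rt@T[:3,:3],Rt@T[:3,3]+np.array(o["tool_pos"])
def cloud(n):
    k=cam(n); im,d=bot.capture(n)
    v,u=np.mgrid[:420,:560]
    p=np.stack([(u-k[1])/k[0]*d,(v-k[2])/k[0]*d,d],-1)
    return im,d,p@k[3].T+k[4],k
E
python3 - <<'E'
from h import *
print(bot.get_obs(),bot.grip_point_offset); 
for n in("side","top","wrist"):
    print(n,bot.calibration(n))
    im,d,P,k=cloud(n); np.savez(f"{n}0.npz",im=im,d=d,P=P); cv2.imwrite(f"pics/{n}0.png",im[:,:,::-1])
E
```

```text
{'time': 0.0, 'joint_positions': array([-1.46499475e+00,  3.42743889e-01,  1.52503807e+00, -2.51078986e-05,
        1.27537913e+00, -1.46002051e-01]), 'dq': array([ 0.00117658, -0.00050002, -0.00014946,  0.00111006,  0.00075676,
        0.00134272]), 'tau': array([-1.29796455e-03, -4.31247103e+01, -2.44223410e+01,  7.15252245e-02,
        5.58954547e-02, -1.22830161e-04]), 'tool_pos': array([ 130.77335888, -508.0261359 ,  226.02662659]), 'tcp_rot': array([-3.14003742e+00, -2.04427810e-04,  2.51810802e-01]), 'contact_force': array([ 0.18961599, -0.38344963, -0.38698025]), 'moment': array([ 0.02741497, -0.00760505,  0.02714246]), 'finger_force': 0.0, 'grip_width': 91.68445406312887} -18.8
side {'vertical_fov': 50.74698117847268, 'cx': 285.20253579629, 'cy': 212.54713094671843, 'rvec': array([ 0.4918417 , -2.36104279,  1.61990802]), 'tvec': array([382.96924895, 240.82362495, 584.57526472])}
top {'vertical_fov': 49.638657794124605, 'cx': 282.13048381918, 'cy': 213.75345925819465, 'rvec': array([ 2.22589294, -1.96660413,  0.21311778]), 'tvec': array([-327.14449941,  502.5459865 , 1148.49595073])}
wrist {'vertical_fov': 64.07772137959836, 'cx': 285.89531660350997, 'cy': 206.9907728527723, 'tool_from_camera': array([[-3.15651762e-04, -9.52668282e-01, -3.04011587e-01,
         8.33596778e+01],
       [ 9.99999566e-01, -3.42972804e-05, -9.30812198e-04,
         5.77594577e-01],
       [ 8.76328487e-04, -3.04011749e-01,  9.52667879e-01,
        -1.57965989e+02],
       [ 0.00000000e+00,  0.00000000e+00,  0.00000000e+00,
         1.00000000e+00]])}
```

View pics/side0.png

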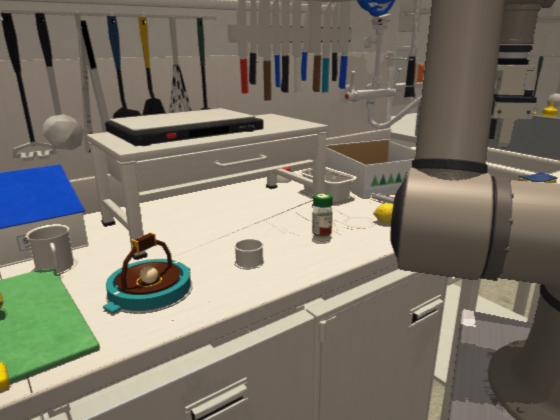

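View pics/top0.png

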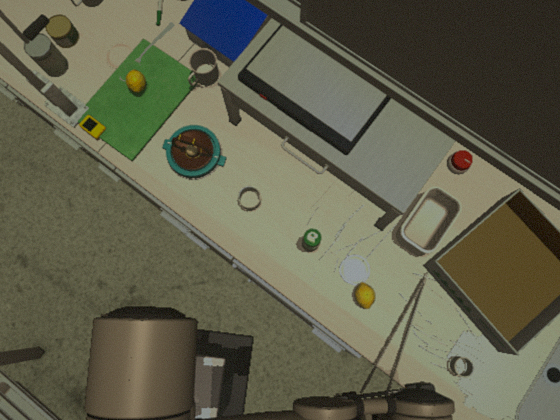

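Side view: basket in the mould at about (150,280), grip block near (146,243), a shelf leg near (140,240) and the steel cutter at (249,253). In the top view the mould is at (193,150), cutter at (249,198), jar at (311,239), lemon at (365,295), and a shelf leg at about (235,118).

```bash
python3 - <<'E'
from h import *
t=np.load("top0.npz");s=np.load("side0.npz")
a=cv2.resize(t["im"][110:200,140:260],None,fx=6,fy=6,interpolation=cv2.INTER_CUBIC)[:,:400*2]
b=cv2.resize(s["im"][225:320,95:205],None,fx=6,fy=6,interpolation=cv2.INTER_CUBIC)
cv2.imwrite("pics/ta.png",a[:,:,::-1]);cv2.imwrite("pics/sa.png",b[:,:,::-1])
for n,z in(("top",t),("side",s)):
    P=z["P"];print(n)
    roi=P[110:200,140:260] if n=="top" else P[225:320,95:205]
    im=z["im"][110:200,140:260] if n=="top" else z["im"][225:320,95:205]
    hsv=cv2.cvtColor(im,cv2.COLOR_RGB2HSV)
    teal=(hsv[...,0]>80)&(hsv[...,0]<100)&(hsv[...,1]>120)
    q=roi[teal];q=q[(q[:,2]>20)&(q[:,2]<36)]
    c,r=cv2.minEnclosingCircle(q[:,:2].astype(np.float32));print("teal",len(q),np.median(q,0),c,r)
    C=np.array(c)
    m=(np.hypot(*(roi[...,:2]-C).transpose(2,0,1))<50)&(roi[...,2]>80)&(roi[...,2]<125)
    g=roi[m];print("grip",len(g),g.mean(0),g.min(0),g.max(0),cv2.minAreaRect(g[:,:2].astype(np.float32)) if len(g)>3 else 0)
    hi=roi[...,2]>60
    print("tall near",[ (i,np.round(x.min(0)),np.round(x.max(0))) for i,x in [(0,roi[hi&~m])] if len(x)])
P=t["P"]
# shelf legs/obstacles within 200mm
d=np.hypot(*(P[...,:2]-C).transpose(2,0,1))
for r0 in range(60,220,20):
    q=P[(d>=r0)&(d<r0+20)&(P[...,2]>45)]
    if len(q):
        print(r0,len(q),q[:,2].max(),q.mean(0))
E
```

```text
top
teal 521 [678.44379557   8.48833948  29.23813259] (694.6204833984375, 9.20479965209961) 75.30508422851562
grip 189 [694.13420696   5.09926462 101.99240149] [683.02548625 -39.49888538  80.02713584] [708.62353646  53.83959635 116.11719855] ((696.0442504882812, 7.069766998291016), (95.81565856933594, 17.948293685913086), 80.11030578613281)
tall near [(0, array([ 282., -296.,   61.]), array([ 815.,   60., 1229.]))]
side
teal 963 [659.28227293  47.41381574  27.82174895] (690.9881591796875, 11.199039459228516) 75.41288757324219
grip 459 [690.07078976  14.99618193  98.07162757] [679.98166107 -32.75779758  80.04702052] [704.68497768  56.19242012 112.20651682] ((693.0601196289062, 11.46551513671875), (90.47372436523438, 17.53169059753418), 80.377685546875)
tall near [(0, array([ 165., -111.,   60.]), array([856., 574., 436.]))]
120 1 230.57373581649472 [801.25335153 -74.86383565 230.57373582]
140 468 238.83985334510874 [795.88605225 -95.3154988  173.2088571 ]
160 443 258.24407102974203 [ 790.93224442 -123.6945421   210.19268657]
180 568 269.550792463075 [ 789.5351374  -145.61875645  231.30295438]
200 801 577.3354831984403 [ 802.44978689 -147.0721803   239.76996142]
```

View pics/ta.png

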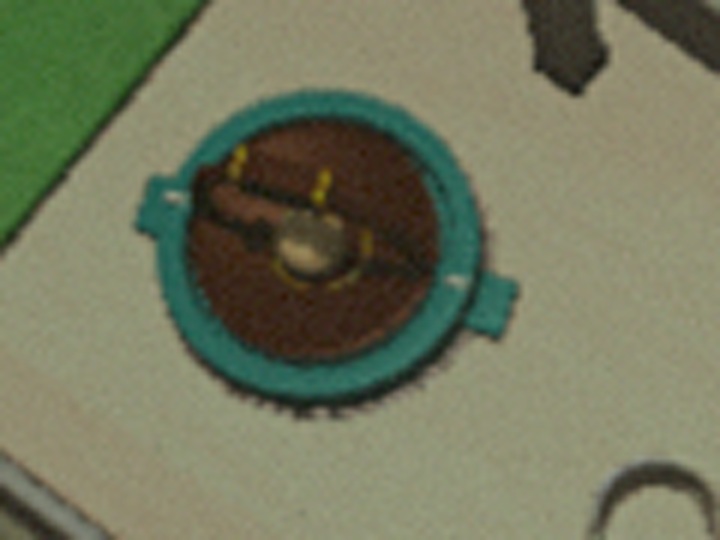

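View pics/sa.png

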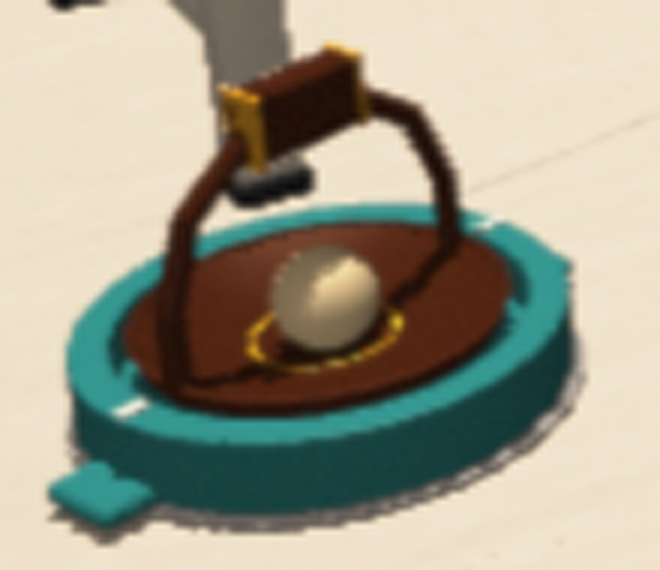

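Top crop: mould centre at about crop (320,245), with rim marks at (172,197) and (456,282). The grip bands are at (240,160) and (322,187). Side crop: the truffle sits centred in the gold ring at (325,300). Before I fly over, I'll check the shelf edge and the other objects along the straight path.

```bash
python3 - <<'E'
from h import *
P=np.load("top0.npz")["P"]
def px(u,v): 
    q=P[v-2:v+3,u-2:u+3].reshape(-1,3); return np.round(np.median(q,0))
for n,u,v in(("jar",311,239),("lemon",365,295),("cutter",240,200)): print(n,px(u,v))
a=np.array([131,-508.]);b=np.array([693,10.]);L=np.linalg.norm(b-a);e=(b-a)/L;nn=np.array([e[1],-e[0]])
q=P.reshape(-1,3);q=q[(q[:,2]>130)&(q[:,2]<330)]
s=(q[:,:2]-a)@e;o=-(q[:,:2]-a)@nn*-1
for k in range(0,900,75):
    m=(s>=k)&(s<k+75)&(np.abs(o)<400)
    if m.any(): i=np.percentile(np.abs(o[m]),2); print(k,m.sum(),"min off",round(i),np.round(q[m][np.argmin(np.abs(o[m]))]))
R0=R.from_euler('xyz',bot.get_obs()["tcp_rot"]).as_matrix()
print("shift tool cm",R0.T@(np.array([693,10,227])-[130.8,-508.5,226.7])/10)
E
```

```text
jar [ 472. -344.  107.]
lemon [ 355. -499.   52.]
cutter [ 573. -142.    2.]
0 335 min off 1 [ 154. -487.  311.]
75 4 min off 60 [ 146. -413.  317.]
225 312 min off 290 [ 546. -518.  215.]
300 2001 min off 271 [ 586. -450.  231.]
375 2265 min off 248 [ 625. -380.  225.]
450 2937 min off 208 [ 645. -296.  187.]
525 3121 min off 189 [ 675. -246.  192.]
600 3083 min off 179 [ 742. -178.  234.]
675 3008 min off 156 [ 781. -109.  231.]
750 1930 min off 140 [801. -75. 231.]
825 218 min off 262 [ 906. -131.  233.]
shift tool cm [ 6.73651408e+01 -3.62084135e+01  1.99665670e-02]
```

```bash
python3 -m crank '[[[1,1.8,-0.9,0,-2],[1,5.3,-2.8,0,-8],[1,9.5,-5.1,0,-15],[1,13.7,-7.4,0,-23],[1,17.9,-9.6,0,-31],[1,22.1,-11.9,0,-39],[1,26.3,-14.1,0,-47],[1,30.5,-16.4,0,-55],[1,33.7,-18.1,0,-62],[1,35,-18.8,0,-65.5]]]'; python3 - <<'E'
from h import *
o=bot.get_obs();R0=R.from_euler('xyz',o["tcp_rot"]).as_matrix()
print(o["tcp_rot"],"shift cm",R0.T@(np.array([693,10,227])-o["tool_pos"])/10)
E
```

```text
time: 1.15
tool_pos: [424.8, -236.6, 226.5]
tcp_rot: [3.142, -0.001, 1.402]
contact_force: [-0.4, -0.8, -0.2]
grip_width: 91.6
finger_force: 0.0
[ 3.14151333e+00 -7.31376684e-04  1.40244209e+00] shift cm [ 2.88086659e+01  2.23115576e+01 -2.44459278e-02]
```

```bash
python3 -m crank '[[[1,3.5,2.7,0,0],[1,7.0,5.3,0,0],[1,10.5,8,0,0],[1,14,10.6,0,0],[1,17.5,13.3,0,0],[1,20.5,15.6,0,0],[1,23,17.4,0,0],[1,24,18.2,0,0],[1,24.2,18.4,0,0],[1,24.2,18.4,0,0]]]'; python3 - <<'E'
from h import *
im,d,P,k=cloud("wrist");np.savez("w1.npz",im=im,d=d,P=P);np.save("k1.npy",np.array(k,dtype=object),allow_pickle=True)
cv2.imwrite("pics/w1.png",im[:,:,::-1])
E
python3 -m crank '[[[1,1.5,1.2,0,0],[1,3.4,2.6,0,0],[1,4.6,3.5,0,0],[1,5,3.8,0,0],[1,5,3.8,0,0],[1,5,3.8,0,0],[1,5,3.8,0,0],[1,5,3.8,0,0],[1,5,3.8,0,0],[1,5,3.8,0,0]]]'; python3 - <<'E'
from h import *
im,d,P,k=cloud("wrist");np.savez("w2.npz",im=im,d=d,P=P);np.save("k2.npy",np.array(k,dtype=object),allow_pickle=True)
cv2.imwrite("pics/w2.png",im[:,:,::-1]);
E
```

```text
time: 2.15
tool_pos: [646.2, -33.1, 226.1]
tcp_rot: [-3.14, 0.0, 1.395]
contact_force: [-0.5, -0.8, -0.3]
grip_width: 92.1
finger_force: 0.0
time: 3.2
tool_pos: [692.5, 9.3, 226.8]
tcp_rot: [3.141, 0.0, 1.395]
contact_force: [-0.5, -0.2, 0.1]
grip_width: 91.3
finger_force: 0.0
```

View pics/w1.png

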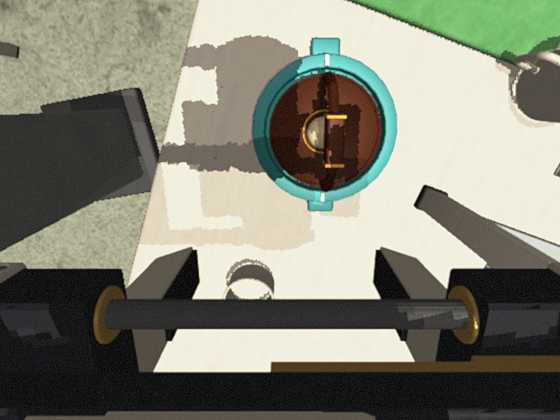

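View pics/w2.png

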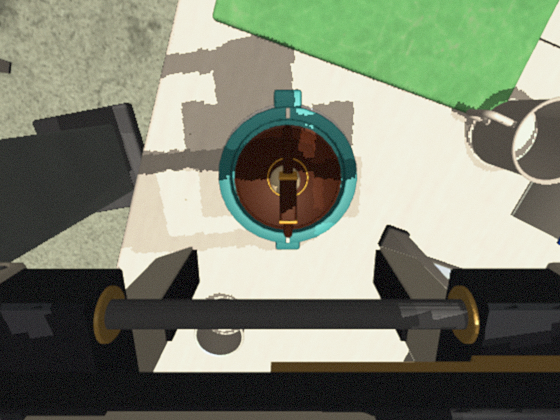

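Wrist view 1: the gold bands are at (337,117) and (335,166), and the truffle at (318,133) is inside the ring. Wrist view 2: bands at (288,177) and (288,222), with the handle and tabs vertical in the picture. Next I'll triangulate the bands and compare with depth.

```bash
python3 - <<'E'
from h import *
D=[]
for i in(1,2):
    z=np.load(f"w{i}.npz");k=np.load(f"k{i}.npy",allow_pickle=True);P=z["P"];D.append((z,k))
    m=(P[...,2]>100)&(P[...,2]<120)&(np.hypot(P[...,0]-693,P[...,1]-10)<40)
    m[260:]=0
    hsv=cv2.cvtColor(z["im"],cv2.COLOR_RGB2HSV)
    q=P[m];r=cv2.minAreaRect(q[:,:2].astype(np.float32));print("block top",len(q),np.median(q[:,2]),r)
    gold=m&(hsv[...,0]>15)&(hsv[...,0]<32)&(hsv[...,1]>100)&(hsv[...,2]>100)
    n,lab,st,ce=cv2.connectedComponentsWithStats(gold.astype(np.uint8));print([(np.round(c,1),s[4]) for c,s in zip(ce[1:],st[1:]) if s[4]>5])
    tm=(hsv[...,0]>80)&(hsv[...,0]<100)&(hsv[...,1]>100)&(P[...,2]>23)&(P[...,2]<34);q=P[tm]
    print("mould",cv2.minEnclosingCircle(q[:,:2].astype(np.float32)))
def ray(k,u,v): d=k[3]@np.array([(u-k[1])/k[0],(v-k[2])/k[0],1]); return k[4],d/np.linalg.norm(d)
B=[]
for p in([(337,117),(288,177)],[(335,166),(288,222)]):
    A=np.zeros((3,3));b=np.zeros(3)
    for (z,k),(u,v) in zip(D,p):
        o,d=ray(k,u,v);M=np.eye(3)-np.outer(d,d);A+=M;b+=M@o
    B.append(np.linalg.solve(A.astype(float),b.astype(float)))
print(B);e=B[0]-B[1];print("ctr",(B[0]+B[1])/2,"ang",np.degrees(np.arctan2(e[1],e[0])),np.linalg.norm(e))
E
```

```text
block top 1028 109.55319608725588 ((694.56640625, 10.477457046508789), (41.466529846191406, 16.080575942993164), 79.64493560791016)
[(array([335.9, 116.4]), np.int32(82)), (array([334., 165.]), np.int32(57))]
mould ((694.5344848632812, 10.42563533782959), 75.46785736083984)
block top 865 109.61473668362811 ((694.6322021484375, 10.69620418548584), (41.858680725097656, 15.456811904907227), 80.40446472167969)
[(array([286.8, 177.6]), np.int32(58)), (array([287.4, 221.2]), np.int32(44))]
mould ((694.45068359375, 10.461919784545898), 75.52313232421875)
[array([698.87950956,  28.56508064, 106.05520727]), array([691.87776289,  -9.90244286, 109.70442216])]
ctr [695.37863622   9.33131889 107.87981472] ang 79.68412203791097 39.269474022097405
```

The grip centre is at (694.5, 10.5, 97.6) with the handle at 80.0° and the tool yaw at 79.9°. Descending now, then closing.

```bash
python3 -m crank '[[[1,0.15,0.18,1.5,0],[1,0.15,0.18,3.5,0],[1,0.15,0.18,5.5,0],[1,0.15,0.18,7.5,0],[1,0.15,0.18,9.5,0],[1,0.15,0.18,11.5,0],[1,0.15,0.18,13,0],[1,0.15,0.18,14,0],[1,0.15,0.18,14.6,0],[1,0.15,0.18,14.7,0]]]';  python3 -m crank '[[[0.5,0,0,0,0],[0.4,0,0,0,0],[0.3,0,0,0,0],[0.25,0,0,0,0],[0.2,0,0,0,0],[0.15,0,0,0,0],[0.1,0,0,0,0],[0.1,0,0,0,0],[0.05,0,0,0,0],[0,0,0,0,0]]]'
```

```text
time: 4.25
tool_pos: [694.6, 10.7, 79.3]
tcp_rot: [-3.141, 0.0, 1.395]
contact_force: [-0.3, 0.4, -0.2]
grip_width: 91.4
finger_force: 0.0
time: 5.25
tool_pos: [694.6, 10.6, 79.7]
tcp_rot: [3.142, 0.0, 1.395]
contact_force: [0.2, 0.1, -0.8]
grip_width: 16.3
finger_force: 0.0
```

```bash
python3 -m crank '[[[0,0,0,0,0],[0,0,0,0,0],[0,0,0,0,0],[0,0,0,0,0],[0,0,0,0,0],[0,0,0,0,0],[0,0,0,0,0],[0,0,0,0,0],[0,0,0,0,0],[0,0,0,0,0]]]'
```

```text
time: 6.25
tool_pos: [694.6, 10.7, 79.6]
tcp_rot: [-3.141, 0.0, 1.395]
contact_force: [-0.9, -0.8, -1.1]
grip_width: 14.6
finger_force: 30.0
```

Gripped at 30 N and 14.6 mm wide. Lifting gently.

```bash
python3 -m crank '[[[0,0,0,-0.05,0],[0,0,0,-0.2,0],[0,0,0,-0.45,0],[0,0,0,-0.8,0],[0,0,0,-1.2,0],[0,0,0,-1.6,0],[0,0,0,-2.0,0],[0,0,0,-2.3,0],[0,0,0,-2.45,0],[0,0,0,-2.5,0]]]'; python3 - <<'E'
from h import *
im,d,P,k=cloud("side");print(np.round(bot.get_obs()["moment"],2))
cv2.imwrite("pics/s1.png",cv2.resize(im[190:320,75:225],None,fx=4,fy=4,interpolation=cv2.INTER_CUBIC)[:,:,::-1])
E
```

```text
time: 7.25
tool_pos: [694.7, 10.6, 104.9]
tcp_rot: [3.141, 0.0, 1.395]
contact_force: [-0.4, 0.2, -2.4]
grip_width: 14.9
finger_force: 30.0
[ 0.01 -0.13 -0.03]
```

View pics/s1.png

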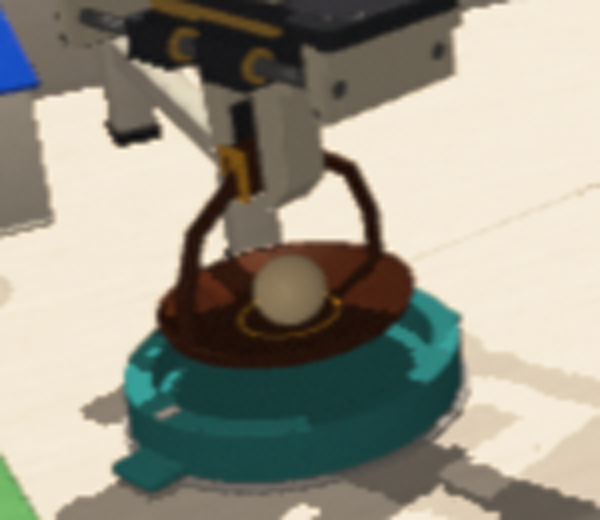

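The basket hangs level and clear of the mould (dish at crop (285,305)), and the truffle is in the ring at (290,290). I'll lift another 11 cm.

```bash
python3 -m crank '[[[0,0,0,-0.05,0],[0,0,0,-0.25,0],[0,0,0,-0.6,0],[0,0,0,-1.1,0],[0,0,0,-1.7,0],[0,0,0,-2.3,0],[0,0,0,-2.9,0],[0,0,0,-3.5,0],[0,0,0,-4.1,0],[0,0,0,-4.7,0]]]'; python3 -m crank '[[[0,0,0,-0.6,0],[0,0,0,-1.2,0],[0,0,0,-1.8,0],[0,0,0,-2.4,0],[0,0,0,-3,0],[0,0,0,-3.6,0],[0,0,0,-4.2,0],[0,0,0,-4.8,0],[0,0,0,-5.3,0],[0,0,0,-5.7,0]]]'; python3 -m crank '[[[0,0,0,-0.3,0],[0,0,0,-0.5,0],[0,0,0,-0.6,0],[0,0,0,-0.6,0],[0,0,0,-0.6,0],[0,0,0,-0.6,0],[0,0,0,-0.6,0],[0,0,0,-0.6,0],[0,0,0,-0.6,0],[0,0,0,-0.6,0]]]'
```

```text
time: 8.3
tool_pos: [694.6, 10.7, 152.3]
tcp_rot: [3.141, 0.0, 1.395]
contact_force: [0.1, -0.1, -3.4]
grip_width: 14.6
finger_force: 30.0
time: 9.3
tool_pos: [694.7, 10.6, 209.2]
tcp_rot: [3.141, 0.0, 1.395]
contact_force: [0.7, 0.2, -2.7]
grip_width: 14.7
finger_force: 30.0
time: 10.3
tool_pos: [694.6, 10.7, 214.7]
tcp_rot: [3.142, 0.0, 1.395]
contact_force: [0.5, -0.5, -3.2]
grip_width: 14.9
finger_force: 30.0
```

Underside is now about 147 mm up. Turning slowly, a quarter turn about the tool axis.

```bash
python3 -m crank '[[[0,0,0,0,0.2],[0,0,0,0,0.8],[0,0,0,0,1.8],[0,0,0,0,3.2],[0,0,0,0,5],[0,0,0,0,7],[0,0,0,0,9.3],[0,0,0,0,11.8],[0,0,0,0,14.4],[0,0,0,0,17]]]'; python3 -m crank '[[[0,0,0,0,2.7],[0,0,0,0,5.5],[0,0,0,0,8.3],[0,0,0,0,11.1],[0,0,0,0,13.9],[0,0,0,0,16.7],[0,0,0,0,19.5],[0,0,0,0,22.3],[0,0,0,0,25.1],[0,0,0,0,28]]]'; python3 -m crank '[[[0,0,0,0,2.8],[0,0,0,0,5.6],[0,0,0,0,8.4],[0,0,0,0,11.2],[0,0,0,0,14],[0,0,0,0,16.8],[0,0,0,0,19.6],[0,0,0,0,22.4],[0,0,0,0,25.2],[0,0,0,0,28]]]'; python3 -m crank '[[[0,0,0,0,2.6],[0,0,0,0,5.2],[0,0,0,0,7.6],[0,0,0,0,9.8],[0,0,0,0,11.8],[0,0,0,0,13.5],[0,0,0,0,14.9],[0,0,0,0,16],[0,0,0,0,16.7],[0,0,0,0,17]]]'; python3 -m crank '[[[0,0,0,0,0],[0,0,0,0,0],[0,0,0,0,0],[0,0,0,0,0],[0,0,0,0,0],[0,0,0,0,0],[0,0,0,0,0],[0,0,0,0,0],[0,0,0,0,0],[0,0,0,0,0]]]'; python3 - <<'E'
from h import *
im,d,P,k=cloud("side");print(bot.get_obs()["tcp_rot"],abs(bot.get_obs()["dq"]).max())
cv2.imwrite("pics/s2.png",cv2.resize(im[150:320,65:245],None,fx=3.5,fy=3.5,interpolation=cv2.INTER_CUBIC)[:,:,::-1])
E
```

```text
time: 11.3
tool_pos: [694.6, 10.6, 214.7]
tcp_rot: [3.142, 0.0, 1.095]
contact_force: [-0.4, -0.6, -2.6]
grip_width: 14.7
finger_force: 30.0
time: 12.3
tool_pos: [694.6, 10.6, 214.7]
tcp_rot: [3.141, 0.0, 0.606]
contact_force: [0.1, -0.0, -2.2]
grip_width: 15.0
finger_force: 30.0
time: 13.3
tool_pos: [694.6, 10.6, 214.7]
tcp_rot: [3.141, 0.0, 0.118]
contact_force: [-1.0, 0.5, -1.3]
grip_width: 14.8
finger_force: 30.0
time: 14.3
tool_pos: [694.6, 10.6, 214.7]
tcp_rot: [3.141, -0.0, -0.176]
contact_force: [0.1, -0.4, -2.8]
grip_width: 15.0
finger_force: 30.0
time: 15.3
tool_pos: [694.6, 10.6, 214.7]
tcp_rot: [3.142, -0.0, -0.176]
contact_force: [0.2, 0.8, -2.7]
grip_width: 14.7
finger_force: 30.0
[ 3.14150366e+00 -3.39579165e-05 -1.75814625e-01] 0.0017833908477554055
```

View pics/s2.png

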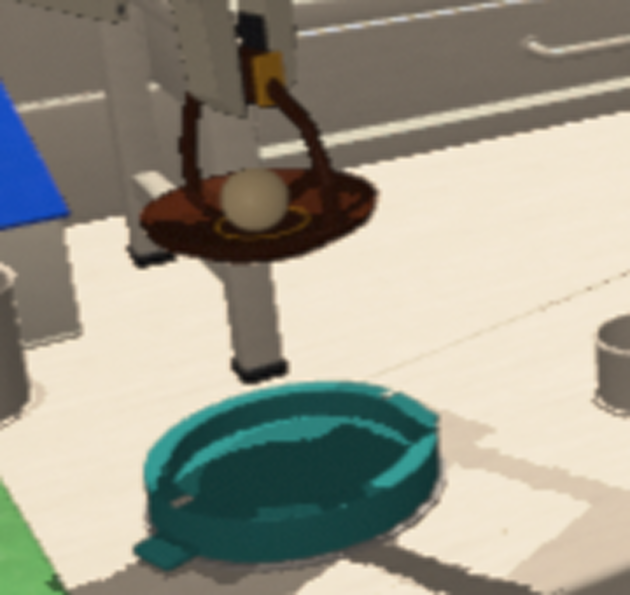

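The basket is up and turned crosswise, and the truffle at crop (255,200) is inside the ring centred near (262,222). I'll check its tilt and the truffle offset numerically before handing in.

```bash
python3 - <<'E'
from h import *
from scipy.optimize import least_squares
im,d,P,k=cloud("side")
hsv=cv2.cvtColor(im,cv2.COLOR_RGB2HSV)
r=np.hypot(P[...,0]-694.6,P[...,1]-10.6)
truf=(r<30)&(P[...,2]>150)&(P[...,2]<190)&(hsv[...,1]<110)&(hsv[...,2]>90)
q=P[truf];s=least_squares(lambda c:np.linalg.norm(q-c,axis=1)-16,[694,10,169],loss='soft_l1');print("truffle",len(q),s.x)
m=(r<62)&(r>15)&(P[...,2]>135)&(P[...,2]<185)&~cv2.dilate(truf.astype(np.uint8),np.ones((5,5))).astype(bool)
q=P[m]; prof=lambda r:np.interp(r,[8,32,56],[6,10,17])
f=lambda x:q[:,2]-(x[0]+x[1]*(q[:,0]-694.6)+x[2]*(q[:,1]-10.6)+prof(np.hypot(q[:,0]-694.6,q[:,1]-10.6)))
s=least_squares(f,[147,0,0],loss='soft_l1');print(len(q),"underside",s.x[0],"tilt deg",np.degrees(s.x[1:]))
E
```

```text
truffle 252 [694.32135609  11.96087054 169.68236742]
1087 underside 147.70730477183005 tilt deg [ 1.27930729 -0.48203818]
```

The underside is at 148 mm, the basket is level to about 1°, and the truffle is within 2 mm of the axis.

```bash
python3 -c "
from plant import bot
print(bot.close_job())"
```

```text
the job is handed in; nothing more can be done
None
```

I lifted the basket straight out of the mould to about 148 mm, then gave it a level quarter turn. I handed the job in with the basket held still, level to about 1°, and the truffle within about 2 mm of the middle, inside the gold ring; no verdict came back.

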